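# Move a bench carton stop to its next index hole

### The arm

A 7-joint arm with a two-finger parallel gripper is mounted at the origin on the work surface. World frame = base frame: x ahead of the robot, y to its left, z up, the work surface at z = 0. Lengths are in m, angles in rad, forces in N, time in s.
With the tool pointing down it reaches from about 0.425 to 0.825 m from the base axis. Payload 3.6 kg.
Tool frame: the origin (TCP) lies between the finger pads; the fingertips stand r.tips_ahead ahead of it and the grasp point (between the pads) lies 11 mm behind it (r.tips_ahead is the distance from the TCP to the fingertips, in m); z points along the fingers, y is the line along which they close (so a half turn about z gives the same grasp; the last joint's range is limited). The gripper opens to 85 mm and grips with 20 to 120 N. Pads are 22 mm wide; open, the fingers measure 114 mm over their backs; the gripper's body (76 mm by 85 mm) begins 54 mm behind the grasp point. The pads swing forward as they close: fully open they stand 13 mm farther back than shut.
Start: joints at [-1.329, 0.615, -0.013, 1.423, 0.008, 1.103, -0.04], TCP at [0.172, 0.627, 0.204] pointing down, gripper open.
Joint ranges: [-3.12, 3.12], [-0.3, 2.06], [-1.34, 1.32], [0.26, 2.42], [-1.36, 4.5], [0.01, 1.98], [-2.84, 2.84]. Speed limits (rad/s): [2.79, 2.79, 3.14, 3.14, 3.14, 3.14, 3.14].

### API

Orientations are given as a 3x3 rotation matrix whose columns are the frame's x, y, z axes.
In Python, from workcell import r gives the robot as it stands. The module is installed in compiled form; this text tells all that it offers. Calls block until the motion is done:
- r.move_pose(position, orientation): joint-space move of the TCP to a pose.
- r.movel(position, orientation=None, rate=0.15): straight line of the TCP; orientation=None keeps the orientation; rate is the mean speed in m/s.
- r.movej(angles): joint-space move.
- r.open_gripper() and r.gripper_close(effort=None): open the fingers fully, or close them until they stop; effort is the grip in N (None keeps the last).
- r.dwell(seconds).
- r.ik(position, orientation): joint angles nearest the present ones, or None.
- r.get_state(): the state.
- r.camera(name): name is "side" or "top" or "wrist"; returns a dict with "color" (384x512x3 uint8, blue, green, red), "range_z" (384x512 float32, m along the optical axis (not along the pixel's ray), 0 where there is no reading), "vertical_fov" (degrees; the focal length in pixels is half the picture's height over the tangent of half this angle, whatever the lens; pixels are square), "cx", "cy" (the principal point, pixels), "extrinsics" (4x4, takes a point from camera to world coordinates); the wrist camera has in their place "hand_eye" (4x4, takes a point from camera to tool coordinates, whose origin is the TCP and whose axes are the flange's). Camera axes: x right, y down, z forward; pixel columns grow to the right and rows downward; lengths in m; the calibration is good to about 2 mm. A picture is of the moment at which its call begins: read the wrist's pose just before it.
A pose or a line that the arm cannot do raises r.MotionError and nothing moves.
- r.job_done(): hands the job in; it is judged then, once.
Trained networks look in a picture, given as the dict that the camera call returned (one of the last four; its "shot" number tells which), for a name from the list of things; names that differ only in an ending like _2 or _b are one class to them, and where a whole thing is asked for, a point or a joint stands for the part that bears it (a point fixed in the world has none). Each returns a list of dicts, best first, with "p" (0 to 1); they miss things now and then, are a little off and sometimes report something else, mostly with a low value. They report only what shows in the picture. A call takes as long as a camera call. They do not tell look-alikes from the thing itself.
- r.masks_of(picture, target): "region" (384x512 bool, what is visible of it) and "pixel" ([column, row] in pixels, amid what is visible of it).
- r.spot_point(picture, target): "pixel" ([column, row] in pixels: a listed point, or the origin of a listed thing).
The state is a dict: "t": time; "joint_positions": joint angles; "qvel": joint speeds; "joint_torque": joint torques, N m; "ee_pos": TCP position; "tool_rot": TCP orientation; "force": force on the tool from outside, world axes, zero at the start; "wrist_torque": the same for the moment, N m; "opening": finger opening in m; "finger_force": force on a finger pad.
Only numpy, scipy, OpenCV 4.12 (cv2) and the standard library are available. Lean on these libraries where they do the work, as an engineer would, in place of code of your own. Each camera call takes 0.05 s, during which the arm holds its last target. There are 200 camera calls.

### The job

Reset the carton stop on the packing bench for the next job: pull the plunger knob up to free its pin, slide the stop along the tube to the very next hole towards the open carton of white rings, and let the pin drop fully home in that hole. Finish while still holding the knob in the gripper, with the pin kept home. Leave the cartons, the tape roll and the loose ring where they are.

Things in the scene. Friction and masses are not known exactly. Their poses are not given: they have to be found in the camera images.
- rail: Fixed steel square tube, 40 x 40 mm and 340 mm long, on two low feet. Its top face lies 55 mm above the bench. Origin: on the bench under the middle of the tube; its y axis runs along the tube, z up. The top has five 13 mm square holes on its centre line at y = -100, -50, 0, 50 and 100 mm; the stop starts pinned in the middle one (y = 0).
- stop (a joint): Position of the sliding aluminium stop along the tube's y axis, in m: 0 at the middle hole (the start), 0.050 at the next hole towards +y, -0.050 at the next hole towards -y. About 3 N of friction. It cannot slide while the pin is in a hole (1.5 mm play; it only gives a few mm if forced hard).
- fence_tip (a point): Top of the free end of the stop's fence plate (60 mm above the bench): the stop is an aluminium collar 50 mm long along the tube, 56 mm wide, its top 64 mm above the bench; the 6 mm thick upright fence plate sticks out 104 mm from it towards the rail's -x side, and moves with it.
- plunger (a joint): Lift of the plunger above the stop, in m: 0 = pin fully home in a hole (tip 12 mm below the tube's top), 0.024 = fully pulled. The pin (10 mm diameter, round tip) is clear of the holes above 0.012; it stands on the tube at about 0.012 if let down between holes. A spring pulls it down with 5 N at 0 and 11 N at 0.024.
- knob_center (a point): Centre of the black plunger knob: an upright plain cylinder, 30 mm diameter, 26 mm tall, on top of the stop. With the pin home this point is 102 mm above the bench; under the knob a 24 mm diameter barrel stands 22 mm above the collar's top. The knob rises with the plunger and moves with the stop.
- ring_carton: Open cardboard carton with two rows of white plastic rings, 130 x 110 x 60 mm, 0.7 kg, loose, with one flap at its -x side. It stands beside the tube, on the fence's side of it, towards one end or the other (this varies). Origin: centre of its underside. It is on the side to which the stop must go; with the stop in the right hole the fence is some 4 to 12 mm short of it.
- parcel: Closed cardboard parcel of the same size with a tape strip, towards the other end of the tube. Origin: centre of its underside. To be left alone.
- tape_roll: Roll of amber packing tape lying flat on the bench, 84 mm diameter, 45 mm tall, beyond the tube. Origin: centre of its underside. To be left alone.
- loose_ring: Loose white plastic ring lying flat, 72 mm diameter, 14 mm tall, beyond the tube. Origin: centre of its underside. To be left alone.
Things that resemble listed ones, but are neither listed nor needed, are in the scene too. What is shaped like the ring_carton but black is not meant.

How it is judged:
By the outcome, as a careful person would: the job done as asked, in the order asked, and still so for the second after the job is handed in, while the arm keeps its last pose, push and grip.
It also fails if it takes over 32 s, if anything falls off the work surface, if the arm or the gripper's body presses on something with over 40 N, if the wrist force passes 120 N, or if a joint passes its speed limit or range.

## Working session

There is one attempt and no reset: what is moved stays moved. The work goes in short steps, each a Python script; the robot and the scene stay as the last script left them, time stands still between calls to the robot, and variables do not carry over. Pictures are saved under pics/ and viewed, at most 10 in all, crops included, and the job is handed in when it is done.

```bash
mkdir -p pics; cat > h.py <<'E'
import numpy as np, cv2
from workcell import r
def f(p): return p["color"].shape[0]/2/np.tan(np.radians(p["vertical_fov"])/2)
def cloud(p,T=None):
    T=p["extrinsics"] if T is None else T
    z=p["range_z"]; v,u=np.indices(z.shape); F=f(p)
    c=np.stack([(u-p["cx"])*z/F,(v-p["cy"])*z/F,z,np.ones_like(z)],-1)
    return (c@np.array(T).T)[...,:3]
E
python3 - <<'E'
from h import *
s=r.get_state(); print(s["t"],s["ee_pos"],s["opening"],r.tips_ahead)
for n in ["top","side"]:
    p=r.camera(n); cv2.imwrite(f"pics/{n}.png",p["color"]); C=cloud(p)
    np.savez(f"{n}.npz",C=C,z=p["range_z"],col=p["color"],E=p["extrinsics"],F=f(p),cx=p["cx"],cy=p["cy"])
    for t in ["knob_center","fence_tip","rail","ring_carton","parcel"]:
        for d in r.spot_point(p,t)[:3]:
            u,v=map(int,np.round(d["pixel"])); 
            print(n,t,round(d["p"],2),u,v,C[v,u].round(3) if 0<=v<384 and 0<=u<512 else "")
print(r.get_state()["t"])
E
```

```text
0.0 [0.17175947 0.6260178  0.20334712] 0.0851438839554292 0.008
top knob_center 0.62 292 225 [ 0.52  -0.023  0.115]
top fence_tip 0.72 279 292 [ 0.379 -0.01   0.   ]
top rail 0.73 288 227 [ 0.516 -0.015  0.117]
top ring_carton 0.79 133 136 [0.702 0.311 0.046]
top ring_carton 0.76 136 250 [0.462 0.288 0.052]
top ring_carton 0.75 224 265 [0.434 0.11  0.004]
top parcel 0.8 335 285 [ 0.405 -0.117  0.061]
side knob_center 0.43 273 186 [0.512 0.023 0.056]
side knob_center 0.42 269 158 [ 0.526 -0.017  0.114]
side fence_tip 0.87 320 177 [ 0.392 -0.016  0.06 ]
side rail 0.83 273 189 [0.512 0.034 0.056]
side ring_carton 0.93 289 296 [0.468 0.326 0.051]
side ring_carton 0.82 301 227 [0.443 0.157 0.062]
side ring_carton 0.6 170 293 [0.717 0.315 0.006]
side parcel 0.74 312 168 [ 0.407 -0.082  0.032]
0.6
```

View pics/top.png

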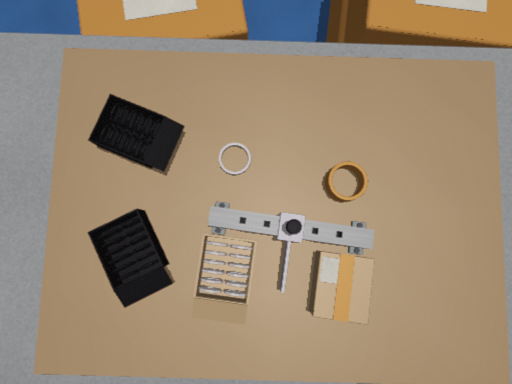

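View pics/side.png

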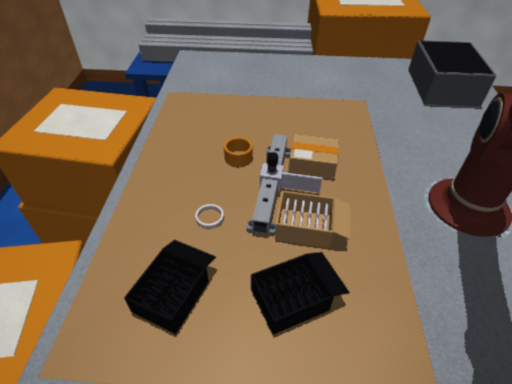

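The top view shows the rail with holes at about (243,220), (267,224), (315,231) and (339,234), the knob at (293,227), and the fence running down to (283,291). There are three carton-like candidates: black at (137,133), black at (130,255), and cardboard with white rings at (226,268). The last one fits, being cardboard with white rings, beside the tube and on the fence's side. I'll confirm it in a crop and measure.

```bash
python3 - <<'E'
from h import *
d=np.load("top.npz"); C=d["C"]; col=d["col"]; E=d["E"]; F=d["F"]; cx,cy=d["cx"],d["cy"]
crop=cv2.resize(col[195:330,185:385],None,fx=4,fy=4,interpolation=cv2.INTER_CUBIC); cv2.imwrite("pics/crop.png",crop)
def plane(u,v,h):
    w=E[:3,:3]@np.array([(u-cx)/F,(v-cy)/F,1]); return E[:3,3]+w*(h-E[2,3])/w[2]
g=col.max(2).astype(int); H=[]
for u,v in [(243,220),(267,224),(315,231),(339,234)]:
    w=np.clip(130-g[v-5:v+6,u-5:u+6],0,None).astype(float); yy,xx=np.indices(w.shape)
    pu,pv=(w*xx).sum()/w.sum()+u-5,(w*yy).sum()/w.sum()+v-5
    H.append(plane(pu,pv,.055)); print(round(pu,1),round(pv,1),H[-1].round(4))
H=np.array(H); ax=(H[0]+H[1]-H[2]-H[3])[:2]; print("axis",ax/np.linalg.norm(ax),"mid",H.mean(0),"yaw",np.degrees(np.arctan2(-ax[0],ax[1])), "len",np.linalg.norm(ax)/2)
for n in ["top","side"]:
    d=np.load(n+".npz"); C=d["C"]
    m=(C[...,2]>.108)&(C[...,2]<.125)&(abs(C[...,0]-.52)<.05)&(abs(C[...,1]+.02)<.06)
    P=C[m]; print(n,"knob top",len(P),P.mean(0).round(4),P.min(0).round(4),P.max(0).round(4))
E
```

```text
242.3 219.9 [0.5297 0.0729 0.055 ]
266.5 223.4 [0.524  0.0231 0.055 ]
314.8 230.4 [ 0.5123 -0.0765  0.055 ]
339.0 233.9 [ 0.5066 -0.1261  0.055 ]
axis [0.11555707 0.99330084] mid [ 0.51816498 -0.02664538  0.055     ] yaw -6.635757214915059 len 0.15026817652604862
top knob top 195 [ 0.5175 -0.0265  0.1151] [ 0.5032 -0.0403  0.1081] [ 0.5317 -0.0121  0.1195]
side knob top 93 [ 0.5195 -0.0241  0.1152] [ 0.5061 -0.0422  0.1081] [ 0.5345 -0.0129  0.1195]
```

View pics/crop.png

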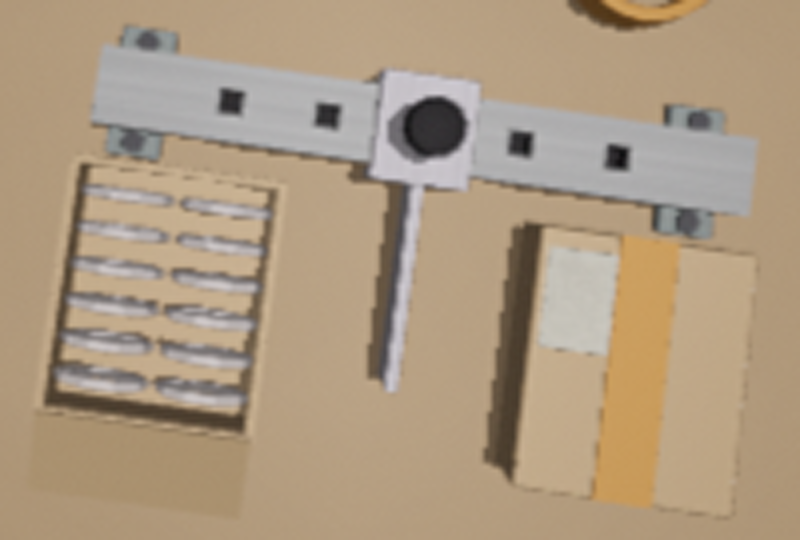

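The crop confirms it: the cardboard carton with white rings is on the rail's +y side, the parcel is opposite, and the next hole is at crop (327,115). Next I approach the knob and grip it, closing along the tube.

```bash
cat >> h.py <<'E'
A=np.array([0.1156,0.9933,0]); A/=np.linalg.norm(A)
K0=np.array([0.5178,-0.0263,0.0])
Z=np.array([0,0,-1.])
def R(s): return np.stack([np.cross(s*A,Z),s*A,Z],1)
def st(l=""):
    s=r.get_state(); e=np.array(s["ee_pos"])
    print(l,"t",round(s["t"],2),"ee",e.round(4),"along",round((e-K0)@A,4),"F",np.round(s["force"],1),"op",round(s["opening"],4),"ff",np.round(s["finger_force"],1)); return s
E
python3 - <<'E'
from h import *
p=K0+[0,0,.18]
c={s:r.ik(p,R(s)) for s in (1,-1)}; print({s:None if q is None else np.round(q,2) for s,q in c.items()})
s=min((s for s in c if c[s] is not None),key=lambda s:abs(c[s][6])); print("s",s)
r.move_pose(p,R(s)); st("above")
r.movel(K0+[0,0,.092],R(s),rate=.08); st("down")
r.gripper_close(60); st("grip")
w=r.camera("wrist"); cv2.imwrite("pics/w.png",w["color"])
p=r.camera("side"); cv2.imwrite("pics/s2.png",cv2.resize(p["color"][120:260,200:380],None,fx=4,fy=4))
E
```

```text
{1: array([-0.14,  0.45,  0.22,  1.84, -0.12,  0.87,  1.59]), -1: array([-0.55,  0.57,  0.87,  1.85, -0.52,  0.97, -1.13])}
s -1
above t 3.22 ee [ 0.5181 -0.025   0.1798] along 0.0013 F [ 0.1 -0.7 -0.3] op 0.0857 ff 0.0
down t 4.47 ee [ 0.5182 -0.0265  0.0925] along -0.0001 F [ 0.6 -0.2  0.6] op 0.0854 ff 0.0
grip t 5.23 ee [ 0.5178 -0.0263  0.092 ] along 0.0 F [ 0.1  0.1 -0.5] op -0.0002 ff 0.0
```

View pics/s2.png

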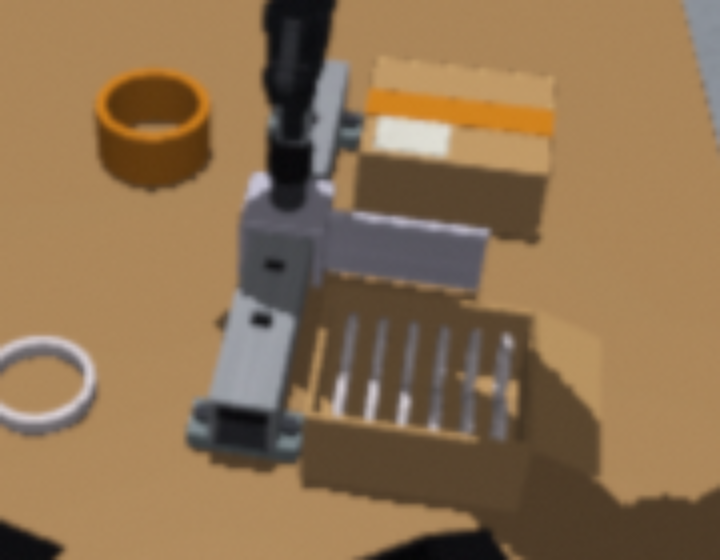

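The crop shows the fingers at (290,110) above or behind the knob at (290,170). The gripper closed on nothing (opening 0), so I'm checking with the other cameras.

```bash
python3 - <<'E'
from h import *
s=st(); print(np.round(s["tool_rot"],3))
for n in ["side","top"]:
    p=r.camera(n); C=cloud(p)
    print(n,[(np.round(d["pixel"]),round(d["p"],2)) for d in r.masks_of(p,"knob_center")[:2]])
    m=(abs(C[...,0]-.52)<.07)&(abs(C[...,1]+.02)<.08)&(C[...,2]>.07)
    for a in np.arange(.07,.24,.01):
        P=C[m&(C[...,2]>=a)&(C[...,2]<a+.01)]
        if len(P)>2: print(round(a,2),len(P),P.min(0).round(3),P.max(0).round(3))
w=r.camera("wrist"); print(np.round(w["hand_eye"],3))
E
```

```text
t 5.33 ee [ 0.5178 -0.0263  0.092 ] along 0.0 F [ 0.8  0.5 -0.3] op 0.0001 ff 0.0
[[ 0.993 -0.116 -0.   ]
 [-0.116 -0.993 -0.   ]
 [-0.     0.    -1.   ]]
side [(array([269., 156.]), 0.4)]
0.07 24 [ 0.509 -0.026  0.071] [ 0.53  -0.015  0.08 ]
0.08 26 [ 0.51  -0.026  0.08 ] [ 0.531 -0.016  0.089]
0.09 27 [ 0.506 -0.027  0.091] [ 0.534 -0.012  0.1  ]
0.1 38 [ 0.506 -0.032  0.1  ] [ 0.534 -0.012  0.11 ]
0.11 53 [ 0.506 -0.036  0.11 ] [ 0.535 -0.013  0.118]
0.12 16 [ 0.507 -0.025  0.121] [ 0.53  -0.015  0.129]
0.13 28 [ 0.507 -0.024  0.13 ] [ 0.53  -0.012  0.139]
0.14 29 [ 0.508 -0.023  0.14 ] [ 0.528 -0.011  0.15 ]
0.15 8 [ 0.513 -0.016  0.15 ] [ 0.525 -0.012  0.155]
0.16 8 [ 0.505 -0.034  0.165] [0.528 0.004 0.17 ]
0.17 18 [ 0.507 -0.02   0.171] [0.534 0.011 0.18 ]
0.18 30 [ 0.501 -0.031  0.18 ] [0.536 0.021 0.19 ]
0.19 46 [ 0.499 -0.04   0.19 ] [0.536 0.028 0.2  ]
0.2 56 [ 0.504 -0.015  0.2  ] [0.537 0.036 0.21 ]
0.21 99 [ 0.498 -0.036  0.21 ] [0.539 0.035 0.22 ]
0.22 84 [ 0.498 -0.034  0.22 ] [0.539 0.023 0.23 ]
0.23 51 [ 0.51  -0.003  0.23 ] [0.532 0.015 0.24 ]
top []
0.2 47 [0.509 0.014 0.202] [0.536 0.036 0.21 ]
0.21 114 [0.511 0.02  0.21 ] [0.535 0.036 0.22 ]
0.22 23 [0.517 0.013 0.22 ] [0.53  0.023 0.229]
0.23 4 [0.526 0.011 0.231] [0.53  0.014 0.233]
[[-0.002 -0.963 -0.268  0.068]
 [ 1.    -0.001 -0.001  0.   ]
 [ 0.001 -0.268  0.963 -0.17 ]
 [ 0.     0.     0.     1.   ]]
```

View pics/w.png

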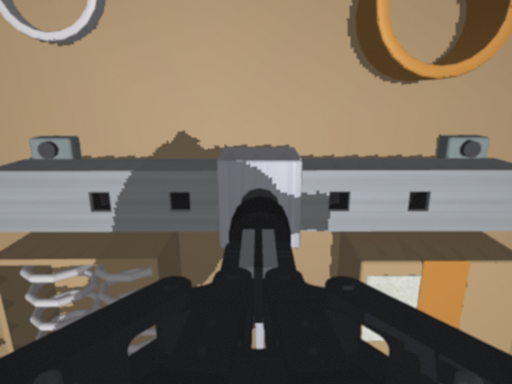

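The wrist view shows the shut fingers tipping out at about (258,200), over the knob's top. The side cloud puts the fingertips near z≈0.12, where 0.084 is reported. I'll check the pose with wrist depth.

```bash
python3 - <<'E'
from h import *
s=st(); T=np.eye(4); T[:3,:3]=s["tool_rot"]; T[:3,3]=s["ee_pos"]
w=r.camera("wrist"); C=cloud(w,T@w["hand_eye"]); z=w["range_z"]
for u,v in [(60,180),(140,220),(400,185),(240,180),(150,120),(102,202),(260,200),(260,215),(250,250),(270,250),(260,330)]: print((u,v),z[v,u].round(4),C[v,u].round(4))
p=r.camera("side"); S=cloud(p)
for n,X in (("wrist",C),("side",S)):
    for lo,hi in((.05,.06),(.06,.068)):
        m=(X[...,2]>lo)&(X[...,2]<hi)&(abs(X[...,0]-.52)<.04)&(abs(X[...,1]+.02)<.2); print(n,lo,m.sum(),X[m].mean(0).round(4) if m.any() else "")
for v in range(120,175,3): print(v,[tuple(S[v,u].round(3)) if 1 else 0 for u in (268,273)])
E
```

```text
t 5.58 ee [ 0.5178 -0.0263  0.092 ] along -0.0 F [ 0.6 -0.  -0.8] op -0.0001 ff 0.0
(60, 180) 0.212 [0.5475 0.0924 0.0561]
(140, 220) 0.2199 [0.5158 0.0494 0.0553]
(400, 185) 0.2137 [ 0.5196 -0.115   0.0551]
(240, 180) 0.2039 [ 0.5365 -0.0179  0.0639]
(150, 120) 0.2564 [0.5744 0.0476 0.0012]
(102, 202) 0.2356 [0.5256 0.0797 0.0373]
(260, 200) 0.1697 [ 0.5341 -0.0293  0.0997]
(260, 215) 0.1552 [ 0.532  -0.029   0.1153]
(250, 250) 0.1288 [ 0.529  -0.0248  0.1437]
(270, 250) 0.1284 [ 0.5283 -0.0322  0.1441]
(260, 330) 0.2361 [ 0.4292 -0.0173  0.0602]
wrist 0.05 27755 [ 0.5189 -0.0159  0.055 ]
wrist 0.06 4959 [ 0.5253 -0.0135  0.0636]
side 0.05 983 [0.5211 0.0382 0.0565]
side 0.06 316 [0.5123 0.0086 0.0643]
120 [(np.float64(0.532), np.float64(0.0), np.float64(0.239)), (np.float64(0.521), np.float64(0.009), np.float64(0.245))]
123 [(np.float64(0.532), np.float64(0.009), np.float64(0.237)), (np.float64(0.521), np.float64(0.009), np.float64(0.238))]
126 [(np.float64(0.532), np.float64(0.011), np.float64(0.231)), (np.float64(0.52), np.float64(0.011), np.float64(0.231))]
129 [(np.float64(0.53
[... 1255 characters left out ...]
np.float64(0.112)), (np.float64(0.516), np.float64(-0.014), np.float64(0.114))]
162 [(np.float64(0.528), np.float64(-0.018), np.float64(0.1)), (np.float64(0.516), np.float64(-0.014), np.float64(0.104))]
165 [(np.float64(0.528), np.float64(-0.02), np.float64(0.088)), (np.float64(0.515), np.float64(-0.016), np.float64(0.093))]
168 [(np.float64(0.528), np.float64(-0.019), np.float64(0.078)), (np.float64(0.515), np.float64(-0.018), np.float64(0.081))]
171 [(np.float64(0.527), np.float64(-0.018), np.float64(0.07)), (np.float64(0.514), np.float64(-0.017), np.float64(0.071))]
174 [(np.float64(0.527), np.float64(-0.009), np.float64(0.067)), (np.float64(0.514), np.float64(-0.012), np.float64(0.066))]
```

The wrist camera agrees with the scene: tube 0.055, collar 0.064. So the reported pose is right, and the fingertips must sit further back than stated. I'll back off and measure the actual tip height, both shut and open.

```bash
python3 - <<'E'
from h import *
r.movel(K0+[0,0,.15],None,rate=.1)
def meas(l):
    s=st(l); e=s["ee_pos"]
    p=r.camera("side"); S=cloud(p); cv2.imwrite(f"pics/tip_{l}.png",np.vstack([cv2.resize(p["color"][100:200,210:340],None,fx=4,fy=4)]))
    m=(abs(S[...,0]-.518)<.03)&(abs(S[...,1]+.026)<.08)&(S[...,2]>.122)
    zz=np.sort(S[m][:,2]); print("lowest",zz[:12].round(3),"-> tip ahead of TCP",round(e[2]-zz[2],4))
    T=np.eye(4); T[:3,:3]=s["tool_rot"]; T[:3,3]=e
    w=r.camera("wrist"); C=cloud(w,T@w["hand_eye"])
    m=(abs(C[...,0]-.518)<.03)&(abs(C[...,1]+.026)<.08)&(C[...,2]>.122); zz=np.sort(C[m][:,2]); print("wrist lowest",zz[:12].round(3))
meas("shut"); r.open_gripper(); meas("open")
a=[cv2.imread(f"pics/tip_{l}.png") for l in("shut","open")]; cv2.imwrite("pics/tips.png",cv2.resize(np.hstack(a),(800,308)))
E
```

```text
shut t 6.42 ee [ 0.5174 -0.026   0.1496] along 0.0002 F [ 0.3  0.2 -0.2] op 0.0001 ff 0.0
lowest [0.179 0.18  0.18  0.18  0.18  0.18  0.182 0.182 0.183 0.183 0.184 0.185] -> tip ahead of TCP -0.0301
wrist lowest [0.18  0.18  0.18  0.18  0.18  0.18  0.18  0.18  0.18  0.18  0.18  0.181]
open t 7.3 ee [ 0.5178 -0.0263  0.15  ] along 0.0 F [-0.5  0.1  0. ] op 0.0855 ff 0.0
lowest [0.192 0.192 0.192 0.192 0.193 0.193 0.193 0.193 0.194 0.196 0.196 0.196] -> tip ahead of TCP -0.0423
wrist lowest [0.19 0.19 0.19 0.19 0.19 0.19 0.19 0.19 0.19 0.19 0.19 0.19]
```

View pics/tips.png

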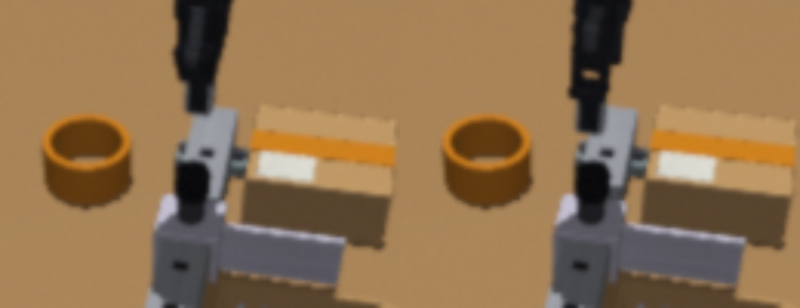

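Both pictures (shut tip at (198,105), open tip at (590,125)) and both depth cameras agree. The shut tips stand 30 mm behind the reported TCP, where the text says 8 mm ahead, so there is a 38 mm offset along the tool. I'll go 38 mm lower and verify the grip by opening and force.

```bash
python3 - <<'E'
from h import *
r.movel(K0+[0,0,.075],None,rate=.12); s=st("mid")
if abs(s["force"][2])<5:
    r.movel(K0+[0,0,.051],None,rate=.06); st("down")
    r.gripper_close(60); st("grip"); r.dwell(.1); st("settled")
E
```

```text
mid t 8.18 ee [ 0.5183 -0.0267  0.0755] along -0.0003 F [-0.1  0.7  1.2] op 0.0854 ff 0.0
down t 8.72 ee [ 0.5177 -0.0264  0.0507] along -0.0001 F [ 0.  -0.6  0.1] op 0.0856 ff 0.0
grip t 9.28 ee [ 0.5179 -0.0264  0.0514] along -0.0001 F [-1.   0.6  4.4] op 0.0287 ff 58.9
settled t 9.38 ee [ 0.5179 -0.0265  0.0514] along -0.0001 F [-0.6 -0.4  3.5] op 0.0286 ff 58.9
```

Gripped, with opening 28.7 mm and 59 N on the pads. Next I pull up.

```bash
python3 - <<'E'
from h import *
r.movel(K0+[0,0,.051+.019],None,rate=.04); s=st("lift"); r.dwell(.1); s=st("lift")
p=r.camera("side"); C=cloud(p)
print([(d["p"],d["pixel"]) for d in r.spot_point(p,"knob_center")])
m=(abs(C[...,0]-.518)<.02)&(abs(C[...,1]+.02)<.03)&(C[...,2]>.07)&(C[...,2]<.15)
cv2.imwrite("pics/lift.png",cv2.resize(p["color"][120:220,210:340],None,fx=5,fy=5))
E
```

```text
lift t 10.01 ee [ 0.5179 -0.0265  0.0698] along -0.0002 F [  3.5  -2.3 -10.3] op 0.0287 ff 59.8
lift t 10.11 ee [ 0.5179 -0.0265  0.0698] along -0.0001 F [  3.9  -2.6 -11. ] op 0.0285 ff 59.8
[]
```

View pics/lift.png

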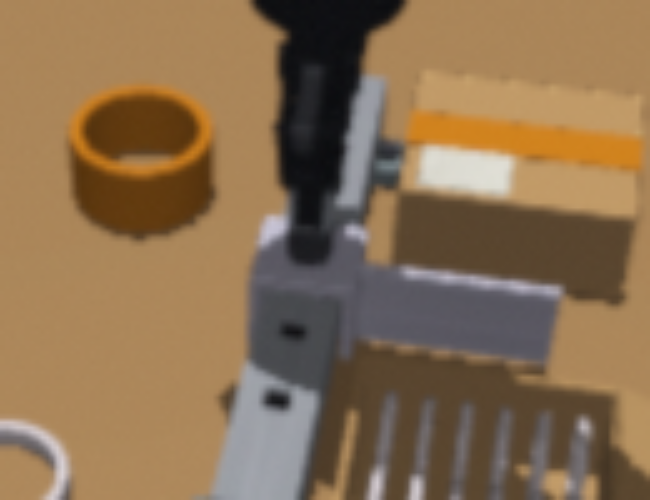

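The downward force of about 10 N matches the spring at a 19 mm lift. The picture shows the fingers on the knob at (310,190), the barrel at (310,240) and the fence unmoved. The slide comes in two parts, with a force check between them.

```bash
python3 - <<'E'
from h import *
b=K0+[0,0,.070]
r.movel(b+.012*A,None,rate=.04); s=st("s1")
if abs(np.dot(s["force"],A))<12:
    r.movel(b+.050*A,None,rate=.05); r.dwell(.1); st("s2")
    p=r.camera("side"); C=cloud(p)
    for d in r.spot_point(p,"fence_tip")[:1]:
        u,v=map(int,np.round(d["pixel"])); print("fence",d["p"],u,v,C[v,u].round(4))
    m=(C[...,2]>.061)&(C[...,2]<.068)&(abs(C[...,0]-.52)<.045)&(abs(C[...,1]-.02)<.06); print("collar along",np.percentile((C[m]-K0)@A,[2,50,98]).round(4))
    g=p["color"]; cv2.imwrite("pics/slid.png",cv2.resize(g[120:260,210:350],None,fx=4,fy=4))
E
```

```text
s1 t 10.66 ee [ 0.5193 -0.0136  0.0699] along 0.0128 F [  3.9  -0.1 -10.6] op 0.0289 ff 59.8
s2 t 11.67 ee [0.5235 0.0238 0.0699] along 0.0505 F [  4.   -1.1 -10.4] op 0.0287 ff 59.9
fence 0.74 320 192 [0.3946 0.0393 0.0605]
collar along [0.0263 0.0591 0.0869]
```

View pics/slid.png

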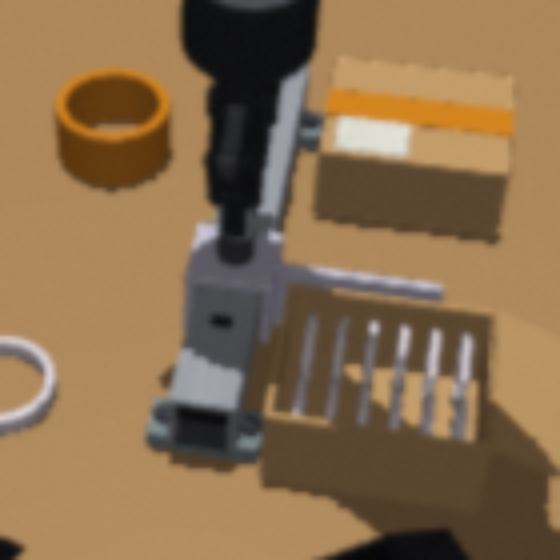

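The stop has slid with the knob, and the fence at (370,285) is just short of the carton. One free hole is left ahead at (222,320). Next I lower the pin.

```bash
python3 - <<'E'
from h import *
b=K0+.050*A
for z in (.060,.055,.0515,.0505):
    r.movel(b+[0,0,z],None,rate=.03); s=st(z)
    if s["force"][2]>20: break
r.dwell(.3); st("end")
E
```

```text
0.06 t 12.25 ee [0.5236 0.0238 0.0599] along 0.0504 F [ 3.  -0.2 -8.4] op 0.0288 ff 60.1
0.055 t 12.57 ee [0.5236 0.0238 0.0549] along 0.0504 F [ 2.8  0.5 -6.6] op 0.0289 ff 60.3
0.0515 t 12.83 ee [0.5236 0.0237 0.0515] along 0.0504 F [ 2.2  1.8 -5.9] op 0.0286 ff 60.8
0.0505 t 13.08 ee [0.5237 0.0236 0.0514] along 0.0503 F [-0.2  3.   4.4] op 0.029 ff 61.5
end t 13.38 ee [0.5236 0.0235 0.0514] along 0.0502 F [-0.8  3.1  6.7] op 0.0286 ff 61.5
```

The knob bottomed out at the same height as before (0.0514), and the spring force fell to its home value. I'll do a quick check that nothing else moved, then hand in.

```bash
python3 - <<'E'
from h import *
p=r.camera("side"); d=np.load("side.npz"); 
for t in ["ring_carton","parcel","tape_roll","loose_ring","fence_tip"]:
    print(t,[np.round(x["pixel"],1) for x in r.spot_point(p,t)[:3]])
D=np.abs(p["color"].astype(int)-d["col"]).max(2)
for n,(u0,u1,v0,v1) in dict(tape=(220,256,134,168),ring=(190,228,200,230),parcel=(300,340,136,170),carton=(280,332,210,250)).items(): print(n,(D[v0:v1,u0:u1]>40).mean().round(3))
st("final"); r.dwell(.5); s=st("final")
if s["force"][2]>1 and s["opening"]>.025: print(r.job_done())
E
```

```text
ring_carton [array([171.7, 297. ]), array([299.1, 228.3]), array([289.4, 300.1])]
parcel [array([310.6, 164.5])]
tape_roll [array([240.1, 155.2])]
loose_ring [array([207.7, 222.1])]
fence_tip [array([319.2, 188.6])]
tape 0.004
ring 0.0
parcel 0.0
carton 0.25
final t 13.68 ee [0.5237 0.0235 0.0514] along 0.0502 F [-1.3  3.3  6.4] op 0.0282 ff 61.5
final t 14.18 ee [0.5237 0.0235 0.0514] along 0.0501 F [-1.5  4.4  5.7] op 0.0285 ff 61.5
the job is handed in; nothing more can be done
None
```

The stop now sits one hole nearer the carton of white rings, pin home and knob still gripped, and the job is handed in at about 14 s; the fingertips turned out to stand 38 mm farther back than stated, so a first grasp closed on air and I corrected for it; the tape roll, loose ring and parcel show no movement, while a quarter of the pixels over the ring carton changed, which I put down to the arm's shadow because its detected position stayed within about 2 pixels.

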